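Lock the jig's carriage with the spring pin

TASK

The carriage hidden under the jig's slotted cover plate has to be locked. Slide the clear guard fully back, draw the red-handled locking pin from its wooden stand, press its spring tip down onto the floor of the slot at the yellow-marked end, and, keeping it pressed, slide it along the slot until the tip drops into the carriage's socket, which you cannot see. Push the pin down until its collar sits flush on the plate, let it stand there, and slide the guard fully shut over it, leaving the other things on the bench where they are.

Things in the scene. Friction and masses are not known exactly. Their poses are not given: they have to be found in the camera images.
- jig: A fixed green bench jig with a flat steel cover plate on top. Origin: on the table under the middle of the slot in the plate; z up; yaw varies. It reaches from x = -80 to +200 mm and y = -185 to +185 mm; the plate's top is at z = 60 mm. The slot runs along y at x = 0, 18 mm wide, closed at y = -90 and +90 mm; a yellow stripe on the plate marks its -y end.
- slot_end (a point): Yellow-marked end of the slot, at the plate's top (jig x 0, y -90, z 60 mm); axes as the jig's. The slot's black floor is 6 mm below. In the floor is the socket: a gap 16 mm long and as wide as the slot, black, 39 mm deep. Its centre lies 70 to 160 mm from this end along +y, elsewhere each time; it is not reported and must be felt for with the pin.
- screen_top (a point): Middle of the top edge of the fixed clear screen that stands on the plate on the robot's side of the slot: 236 mm long (jig y), 8 mm thick, 65 mm from the slot's centre line (jig x = -65 mm), top at z = 158 mm.
- guard (a joint): How far the clear guard is open, in m: 0 = shut against the front screen; 0.12 = fully back, along the jig's +x. Friction about 3 N; it stays where left. It is a clear hood with orange edges, 122 mm (x) by 232 mm (y), roof z = 156 to 162 mm; its -x side is open, so that it passes over a pin standing in the slot. Shut, it reaches from jig x = -61 to +61 mm.
- guard_grip (a point): Grip point in the guard's handle, an upright orange fin on the roof: 14 mm thick (jig x), 110 mm long (jig y), rising 45 mm from the roof (z = 162 to 207 mm). The point is in mid-fin, 17 mm below its top (z = 190 mm), at jig x = -20 mm when shut. Axes parallel to the jig's.
- stand: Fixed wooden block, 85 x 85 x 55 mm high, with an 18 mm hole 45 mm deep in the middle of its top, in which the pin stands at the start. Origin under its centre, on the table; z up.
- pin_grip (a point): Middle of the locking pin's red square handle, 28 x 28 mm and 62 mm tall, sides along this frame's x and y, z up along the pin. The loose pin is 100 mm long, about 0.2 kg. Below the handle is a steel collar, 42 mm across, 8 mm thick; its underside is 40 mm below this point and rests on the stand at the start. Below it is the brass plunger.
- pin_collar (a point): Centre of the underside of the pin's collar; same axes as the handle.
- pin_tip (a point): Tip of the brass plunger, 12 mm across with a chamfered end, on the pin's axis, 30 mm below the collar's underside when not compressed.
- plunger (a joint): How far the spring plunger is pushed up into the handle, in m: 0 = out, 0.012 = fully in. Spring force about 2 N at 0, 6 N at 0.012.
- screwdriver: Screwdriver 220 mm long lying on the bench: bystander.
- nail_box: Open cardboard box of nails, 100 x 120 x 55 mm: bystander.
- glue: White glue bottle, 64 mm across, 170 mm tall: bystander.
- pin: The whole loose locking pin; origin at the centre of the underside of its collar, z up along the pin.
Mind the look-alikes: they are no part of the job. What is shaped like the pin but green is not meant. There is more than one size of the stand; the job needs the smaller.

How it is judged:
By the outcome, as a careful person would: the job done as asked, in the order asked, and still so for the second after the job is handed in, with the robot touching nothing.
It also fails if it takes over 69 s, if anything falls off the work surface, if the arm or the gripper's body presses on something with over 40 N, if the wrist force passes 120 N, or if a joint passes its speed limit or range.

ROBOT

A 6-joint arm with a two-finger parallel gripper is mounted at the origin on the work surface. World frame = base frame: x ahead of the robot, y to its left, z up, the work surface at z = 0. Lengths are in m, angles in rad, forces in N, time in s.
With the tool pointing down it reaches from about 0.35 to 0.775 m from the base axis. Payload 7.3 kg.
Tool frame: the origin (TCP) lies on the centre line of the jaws, within the pads' length; the fingertips stand 17 mm ahead of it and the grasp point (between the pads) lies 2 mm behind it (robot.tip_extent is the distance from the TCP to the fingertips, in m); z points along the fingers, y is the line along which they close (so a half turn about z gives the same grasp; the last joint's range is limited). The gripper opens to 92 mm and grips with 3 to 60 N. Pads are 19 mm wide; open, the fingers measure 130 mm over their backs; the gripper's body (75 mm by 190 mm) begins 47 mm behind the grasp point.
Start: joints at [-1.343, 0.342, 1.524, -0, 1.275, -0.146], TCP at [0.192, -0.489, 0.244] pointing down, gripper open.
Joint ranges: [-2.53, 2.53], [-0.77, 2.02], [0.04, 2.7], [-1, 4.14], [0.28, 2.66], [-3.11, 3.11]. Speed limits (rad/s): [2.57, 2.57, 3.14, 3.14, 3.14, 3.14].

INTERFACE

Orientations are given as [roll, pitch, yaw] about the fixed x, y, z axes, in that order (R = Rz(yaw) Ry(pitch) Rx(roll)).
In Python, from cell import robot gives the robot as it stands.
- The arm moves only by the tool step_arm, never from a script. Its argument "motion" is a list of rows, each a list of 2 entries, a list of its own where there are three numbers: the shift along the tool's x, y, z in units of 60 mm (1.0 is 60 mm), then the turn about the tool's z in rad. In form: [[[x, y, z], spin], ...]. A call has 1 to 10 rows; each row is the pose to reach, as a shift and turn from the pose commanded when the call began, along the tool's axes at that moment; what a row does not reach only later rows make up. A row lasts 1/8 s, in which the tool goes at most 62.5 mm and 10.7 degrees, less where a joint would pass 70% of its speed; a pose out of reach is approached as far as the arm can. A call with a gripper value outside its range is refused whole. "hand" is the closure in counts, from 0 (fully open) to 255 (shut), set as the call begins (left out, the last holds). The fingers move at their own pace and stop on an object; "squeeze" is the grip in N (left out, the last holds). Time passes only in rows, so rows that repeat a pose let the fingers close. It gives the time, the measured TCP pose, the force, the opening and the grip force at its end, in the units of the state.
- robot.observe(): the state, without advancing time (a new reading comes with each control period).
- robot.read_camera(name): name is "scene" or "top"; returns a dict with "pixels" (384x512x3 uint8, red, green, blue), "intrinsics" (3x3 intrinsics, pixels), "xyz" and "rotation" of the camera in the world. Camera axes: x right, y up, looking along -z (the intrinsics and any distortion apply to the point x, -y, -z); pixel columns grow to the right and rows downward; lengths in m; the calibration is good to about 2 mm. A picture is of the moment at which its call begins. There is no depth.
- robot.hand_in(): hands the job in; it is judged then, once.
The state is a dict: "time": time; "qpos": joint angles; "qvel": joint speeds; "joint_efforts": joint torques, N m; "tool_pos": TCP position; "tool_rot": TCP orientation; "contact_force": force on the tool from outside, world axes, zero at the start; "torque": the same for the moment, N m; "opening": finger opening in m; "grip_force": force on a finger pad.
Only numpy, scipy, OpenCV 4.12 (cv2) and the standard library are available. Lean on these libraries where they do the work, as an engineer would, in place of code of your own. Each camera call takes 0.05 s, during which the arm holds its last target. There are 200 camera calls.

## Working session

There is one attempt and no reset: what is moved stays moved. The work goes in short steps, Python scripts to look and compute and a tool call to move; the robot and the scene stay as the last step left them, time stands still between calls to the robot, and variables do not carry over. Pictures are saved under pics/ and viewed, at most 10 in all, crops included, and the job is handed in when it is done.

Besides the shell and the picture viewer there is one more tool, called after "Emit:" by a JSON object that holds its "method" and its "body", one argument or row to a line. step_arm: Moves the arm, as the interface text tells. Its arguments: {"type":"object","properties":{"motion":{"type":"array"},"hand":{"type":"number"},"squeeze":{"type":"number"}},"required":["motion"]}

```bash
mkdir -p pics; ls
python3 - <<'E'
from cell import robot
import cv2,numpy as np
for n in("scene","top"):
    c=robot.read_camera(n); cv2.imwrite(f"pics/{n}0.png",c["pixels"][:,:,::-1]); np.savez(f"{n}0.npz",**c)
    print(n,c["intrinsics"].tolist(),c["xyz"],np.round(c["rotation"],3).tolist(),[k for k in c])
s=robot.observe();print(s)
E
```

```text
pics
scene [[452.2397033382755, 0.0, 268.51933089500545], [0.0, 452.2397033382755, 194.38737079490798], [0.0, 0.0, 1.0]] [ 1.59254207 -0.02936645  1.03435702] [0.86, 0.009, 1.562] ['pixels', 'intrinsics', 'xyz', 'rotation']
top [[359.83688260221, 0.0, 258.6725335306562], [0.0, 359.83688260221, 194.83465530805543], [0.0, 0.0, 1.0]] [ 0.42506178 -0.01653458  1.40400016] [0.065, -0.004, -1.597] ['pixels', 'intrinsics', 'xyz', 'rotation']
{'time': 0.1, 'qpos': array([-1.34304181e+00,  3.42632629e-01,  1.52492438e+00,  7.69273607e-06,
        1.27543977e+00, -1.46017832e-01]), 'qvel': array([ 8.44884606e-04, -1.39282980e-03, -7.40506547e-04, -1.19594318e-04,
       -1.73950273e-03,  6.68185142e-05]), 'joint_efforts': array([ 1.78669936e-03, -4.32004809e+01, -2.44694656e+01,  7.19226524e-02,
        5.25641721e-02, -5.99752866e-05]), 'tool_pos': array([ 0.19162663, -0.48839865,  0.24312405]), 'tool_rot': array([-3.14020454e+00, -2.11578205e-04,  3.73769959e-01]), 'contact_force': array([-0.33273081,  0.88424229, -1.02571817]), 'torque': array([ 0.05076297,  0.05956871, -0.01631637]), 'grip_force': 0.0, 'opening': 0.09176635110992443}
```

View pics/scene0.png

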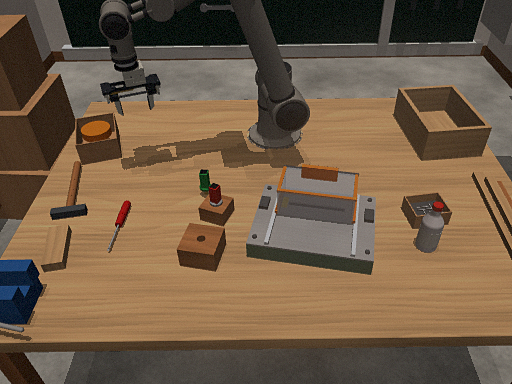

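View pics/top0.png

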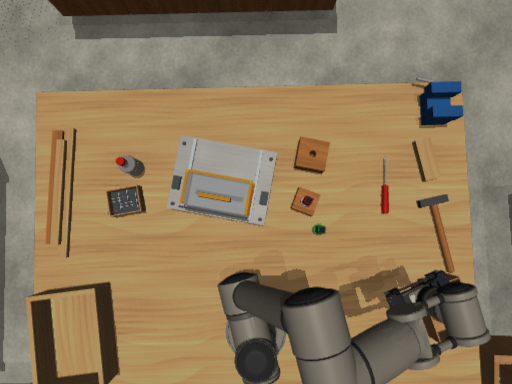

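The scene view shows the red pin in the small stand at (215,195), with the green decoy behind it at (204,180). The jig is at (315,220) with its guard shut. The top view has the jig at (222,180), the orange fin at (213,196) and the pin at (306,201). I'll measure with masks next.

```bash
cat > h.py <<'E'
import numpy as np,cv2
from scipy.spatial.transform import Rotation as R
def ray(c,uv):
    K=c["intrinsics"];d=np.array([(uv[0]-K[0,2])/K[0,0],-(uv[1]-K[1,2])/K[1,1],-1.])
    return R.from_euler("xyz",c["rotation"]).as_matrix()@d
def onz(c,uv,z):
    d=ray(c,uv);o=np.array(c["xyz"]);return o+d*(z-o[2])/d[2]
def proj(c,p):
    q=R.from_euler("xyz",c["rotation"]).as_matrix().T@(np.array(p)-c["xyz"]);K=c["intrinsics"]
    return np.array([K[0,2]+K[0,0]*q[0]/-q[2],K[1,2]+K[1,1]*q[1]/q[2]])
def tri(c1,u1,c2,u2):
    A=[];b=[]
    for c,u in((c1,u1),(c2,u2)):
        d=ray(c,u);d/=np.linalg.norm(d);P=np.eye(3)-np.outer(d,d);A.append(P);b.append(P@c["xyz"])
    return np.linalg.lstsq(np.vstack(A),np.hstack(b),rcond=None)[0]
def blobs(c,lo,hi,box,amin=6):
    hsv=cv2.cvtColor(c["pixels"],cv2.COLOR_RGB2HSV);m=cv2.inRange(hsv,np.array(lo),np.array(hi))
    k=np.zeros_like(m);x0,y0,x1,y1=box;k[y0:y1,x0:x1]=m[y0:y1,x0:x1]
    n,l,s,ce=cv2.connectedComponentsWithStats(k)
    return [(ce[i].round(1).tolist(),s[i].tolist(),l==i) for i in range(1,n) if s[i][4]>=amin]
E
python3 - <<'E'
from h import *
T=dict(np.load("top0.npz"));S=dict(np.load("scene0.npz"))
for n,c,b in(("T",T,(160,120,340,240)),("S",S,(170,150,390,280))):
    print(n,"orange",[x[:2] for x in blobs(c,(8,140,120),(24,255,255),(160,120,285,240) if n=="T" else (245,150,390,280))])
    print(n,"red",[x[:2] for x in blobs(c,(0,140,40),(6,255,255),b)+blobs(c,(172,140,40),(180,255,255),b)])
t=cv2.resize(T["pixels"][125:235,160:340],None,fx=4.4,fy=4.4,interpolation=cv2.INTER_CUBIC)[:,:,::-1]
cv2.imwrite("pics/t1.png",t)
s=cv2.resize(S["pixels"][155:280,180:390],None,fx=3.8,fy=3.8,interpolation=cv2.INTER_CUBIC)[:,:,::-1]
cv2.imwrite("pics/s1.png",s)
E
```

```text
T orange [([223.0, 187.1], [180, 169, 75, 47, 392]), ([213.5, 196.7], [198, 193, 32, 9, 126])]
T red [([306.0, 201.1], [303, 196, 9, 9, 29])]
S orange [([319.8, 166.9], [302, 164, 37, 7, 117]), ([321.9, 190.5], [277, 166, 82, 55, 380]), ([275.6, 208.0], [275, 205, 2, 6, 8])]
S red [([214.9, 193.9], [209, 185, 13, 19, 137])]
```

View pics/t1.png

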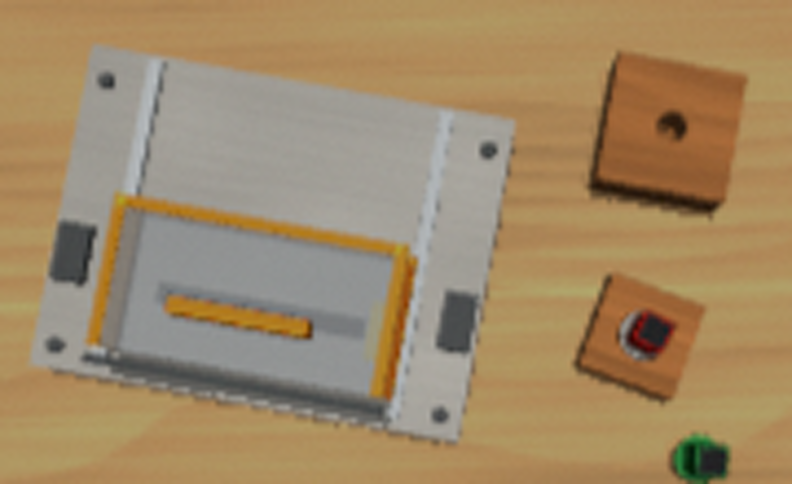

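View pics/s1.png

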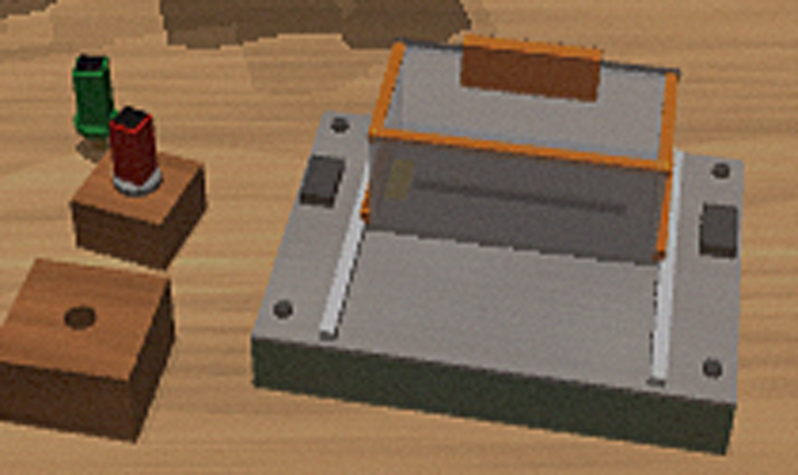

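The crops show jig plate corners at (93,45), (515,122), (458,440) and (32,365) in the top crop. The yellow stripe is at the right end (375,330), and the handle's dark top is at (655,332) and slightly rotated. Next I'll fit the jig pose and find the pin.

```bash
cat > fit.py <<'E'
from h import *
T=dict(np.load("top0.npz"));S=dict(np.load("scene0.npz"))
tt=lambda u:(u[0]/4.4+159.6,u[1]/4.4+124.6); ss=lambda u:(u[0]/3.8+179.6,u[1]/3.8+154.6)
J=np.array([[.2,.185],[.2,-.185],[-.08,-.185],[-.08,.185]])
Pt=np.array([onz(T,tt(u),.06)[:2] for u in[(93,45),(515,122),(458,440),(32,365)]])
Ps=np.array([onz(S,ss(u),.06)[:2] for u in[(737,403),(254,340),(327,113),(744,160)]])
def fit(P,J):
    a=J-J.mean(0);b=P-P.mean(0);th=np.arctan2((a[:,0]*b[:,1]-a[:,1]*b[:,0]).sum(),(a*b).sum())
    Q=np.array([[np.cos(th),-np.sin(th)],[np.sin(th),np.cos(th)]]);t=P.mean(0)-Q@J.mean(0)
    return th,t,np.linalg.norm(P-(J@Q.T+t),axis=1)
if __name__=="__main__":
    for P,j in((Pt,J),(Ps,J),(np.vstack([Pt,Ps]),np.vstack([J,J]))):
        th,t,e=fit(P,j);print("jig",th,t,(e*1000).round(1))
    Q=np.array([[np.cos(th),-np.sin(th)],[np.sin(th),np.cos(th)]])
    print("slot_end",Q@[0,-.09]+t,"px slot ends top", [onz(T,tt(u),.06)[:2] for u in[(365,328),(160,290)]], [onz(S,ss(u),.06)[:2] for u in[(415,185),(625,210)]],"pred",Q@[0,.09]+t)
    print("fin top",[onz(T,(213.5,196.7),.207)],"pred",Q@[-.02,0]+t, [tt(u) for u in [(0,0)]])
    st=np.array([onz(T,tt(u),.055)[:2] for u in[(612,275),(705,308),(668,400),(578,367)]])
    e=np.roll(st,-1,0)-st;print("stand",st.mean(0),np.linalg.norm(e,axis=1),np.degrees(np.arctan2(e[:,1],e[:,0]))%90)
    for z in(.126,):
        h=np.array([onz(S,ss(u),z)[:2] for u in[(111,119),(129,107),(154,115),(137,127)]]);e=np.roll(h,-1,0)-h
        print("handle top S",h.mean(0),np.linalg.norm(e,axis=1),np.degrees(np.arctan2(e[:,1],e[:,0]))%90)
        h=np.array([onz(T,tt(u),z)[:2] for u in[(643,312),(676,321),(667,350),(634,340)]]);e=np.roll(h,-1,0)-h
        print("handle top T",h.mean(0),np.linalg.norm(e,axis=1),np.degrees(np.arctan2(e[:,1],e[:,0]))%90)
    print("red tri",tri(T,(306,201.1),S,(214.9,193.9)))
E
python3 fit.py
```

```text
jig -0.20328680452057113 [0.5150028  0.12357032] [0.6 2.3 2.3 2. ]
jig -0.19748278996795637 [0.52141711 0.1250871 ] [3.1 1.2 3.2 1.1]
jig -0.2003846358775679 [0.51820971 0.12432875] [3.7 5.7 1.8 3.5 1.5 5.2 6.  2.2]
slot_end [0.50029554 0.03612965] px slot ends top [array([0.498247  , 0.03604533]), array([0.53517623, 0.20959113])] [array([0.50563619, 0.03671177]), array([0.54018728, 0.21041022])] pred [0.53612388 0.21252786]
fin top [array([0.50093039, 0.12682439, 0.207     ])] pred [0.49860991 0.12830968] [(159.6, 124.6)]
stand [ 0.48432627 -0.19876063] [0.08419162 0.08491009 0.08146306 0.08405545] [68.86627674 66.06241764 68.32821229 67.89734435]
handle top S [ 0.49014205 -0.19851362] [0.02062812 0.02431712 0.02003031 0.02489941] [48.57299828 63.23284581 49.83060928 64.31846242]
handle top T [ 0.48629328 -0.20087676] [0.02763019 0.02464607 0.02781455 0.02387995] [73.19045907 70.7453856  71.59355494 70.2499849 ]
red tri [ 0.48369004 -0.1995203   0.08484096]
```

```bash
cat > mv.py <<'E'
import sys,numpy as np
# mv.py x y z yaw (commanded now)  x y z yaw (goal) -> shift units, spin
a=list(map(float,sys.argv[1:]));
for g in [a[i:i+4] for i in range(4,len(a),4)]:
    d=np.array(g[:3])-a[:3];c,s=np.cos(a[3]),np.sin(a[3])
    print(np.round([ (c*d[0]+s*d[1])/.06,(s*d[0]-c*d[1])/.06,-d[2]/.06],3).tolist(),round(-((g[3]-a[3]+np.pi)%(2*np.pi)-np.pi),3))
E
python3 mv.py .192 -.489 .244 .374  .499 .128 .27 1.371
```

```text
[8.52, -7.703, -0.433] -0.997
```

Emit:
{"method": "step_arm", "body": {
  "motion": [
    [[0,0,-0.433],0],
    [[8.52,-7.7,-0.433],-0.997],
    [[8.52,-7.7,-0.433],-0.997],
    [[8.52,-7.7,-0.433],-0.997],
    [[8.52,-7.7,-0.433],-0.997],
    [[8.52,-7.7,-0.433],-0.997],
    [[8.52,-7.7,-0.433],-0.997],
    [[8.52,-7.7,-0.433],-0.997],
    [[8.52,-7.7,-0.433],-0.997],
    [[8.52,-7.7,-0.433],-0.997]
  ],
  "hand": 0
}}

```text
time: 1.35
tool_pos: [0.443, 0.0168, 0.2696]
tool_rot: [3.141, 0.0, 1.371]
contact_force: [2.0, -0.8, 0.9]
opening: 0.0913
grip_force: 0.0
```

Emit:
{"method": "step_arm", "body": {
  "motion": [
    [[2.0,0.55,0],0],
    [[2.0,0.55,0],0],
    [[2.0,0.55,0],0],
    [[2.0,0.55,0],0]
  ]
}}

```text
time: 1.85
tool_pos: [0.4982, 0.1257, 0.2691]
tool_rot: [-3.14, 0.001, 1.372]
contact_force: [0.6, -0.2, -0.2]
opening: 0.0922
grip_force: 0.0
```

Run:
```python
from cell import robot
from h import *
s=robot.observe();print(s["tool_pos"],s["tool_rot"],s["contact_force"])
c=robot.read_camera("scene");cv2.imwrite("pics/s2.png",cv2.resize(c["pixels"][90:280,180:400],None,fx=3,fy=3,interpolation=cv2.INTER_CUBIC)[:,:,::-1])
```

```text
[0.49818481 0.12565588 0.26907869] [-3.14018415e+00  9.77853087e-04  1.37162075e+00] [ 0.59256788 -0.20223732 -0.19902314]
```

Emit:
{"method": "step_arm", "body": {
  "motion": [
    [[0,0,0.7],0],
    [[0,0,1.35],0],
    [[0,0,1.35],0],
    [[0,0,1.35],0]
  ]
}}

```text
time: 2.4
tool_pos: [0.4995, 0.125, 0.1903]
tool_rot: [3.139, -0.001, 1.369]
contact_force: [-0.7, -0.2, 0.1]
opening: 0.0918
grip_force: 0.0
```

Emit:
{"method": "step_arm", "body": {
  "motion": [
    [[0,0,0],0],
    [[0,0,0],0],
    [[0,0,0],0],
    [[0,0,0],0],
    [[0,0,0],0],
    [[0,0,0],0],
    [[0,0,0],0],
    [[0,0,0],0]
  ],
  "hand": 255,
  "squeeze": 15
}}

```text
time: 3.4
tool_pos: [0.4993, 0.1257, 0.1887]
tool_rot: [3.14, -0.0, 1.371]
contact_force: [3.4, -0.6, -2.3]
opening: 0.0163
grip_force: 1.4
```

Emit:
{"method": "step_arm", "body": {
  "motion": [
    [[0,0,0],0],
    [[0,0,0],0],
    [[0,0,0],0]
  ]
}}

```text
time: 3.78
tool_pos: [0.4989, 0.1258, 0.1887]
tool_rot: [3.141, -0.0, 1.371]
contact_force: [3.6, 0.6, -2.2]
opening: 0.0139
grip_force: 15.0
```

```bash
python3 - <<'E'
from cell import robot
s=robot.observe();print(s["tool_pos"],s["tool_rot"],s["contact_force"],s["opening"],s["grip_force"])
E
python3 mv.py .4990 .1256 .188 1.371 .6186 .1014 .188 1.371
```

```text
[0.49888261 0.1257763  0.18868726] [ 3.14120598e+00 -6.85615479e-05  1.37062271e+00] [ 3.57250269  0.61051668 -2.21768534] 0.013869797257110189 14.997718781232834
[0.0, 2.034, -0.0] -0.0
```

Emit:
{"method": "step_arm", "body": {
  "motion": [
    [[0,0.25,0],0],
    [[0,0.5,0],0],
    [[0,0.75,0],0],
    [[0,1.0,0],0],
    [[0,1.25,0],0],
    [[0,1.5,0],0],
    [[0,1.75,0],0],
    [[0,1.9,0],0],
    [[0,1.98,0],0],
    [[0,1.98,0],0]
  ]
}}

```text
time: 5.03
tool_pos: [0.6149, 0.1016, 0.1886]
tool_rot: [-3.141, 0.001, 1.371]
contact_force: [-3.7, -3.0, 3.5]
opening: 0.0138
grip_force: 15.0
```

Emit:
{"method": "step_arm", "body": {
  "motion": [
    [[0,0.03,0],0],
    [[0,0.05,0],0],
    [[0,0.05,0],0],
    [[0,0.05,0],0]
  ]
}}

```text
time: 5.52
tool_pos: [0.615, 0.1015, 0.1886]
tool_rot: [-3.135, 0.002, 1.371]
contact_force: [-15.2, -2.3, 7.9]
opening: 0.014
grip_force: 15.0
```

Emit:
{"method": "step_arm", "body": {
  "motion": [
    [[0,-0.05,0],0],
    [[0,-0.05,0],0],
    [[0,-0.05,0],0],
    [[0,-0.05,0],0]
  ],
  "hand": 0
}}

```text
time: 6.02
tool_pos: [0.6153, 0.1022, 0.1886]
tool_rot: [3.141, -0.0, 1.371]
contact_force: [0.8, -0.5, 0.7]
opening: 0.0493
grip_force: 0.0
```

Emit:
{"method": "step_arm", "body": {
  "motion": [
    [[0,0,-0.7],0],
    [[0,0,-1.4],0],
    [[0,0,-1.4],0],
    [[0,0,-1.4],0]
  ]
}}

```text
time: 6.52
tool_pos: [0.6149, 0.1022, 0.2719]
tool_rot: [-3.141, 0.0, 1.371]
contact_force: [-0.1, -0.3, 0.0]
opening: 0.0887
grip_force: 0.0
```

Run:
```python
from cell import robot
from h import *
s=robot.observe();p=s["tool_pos"];print(p,s["tool_rot"],s["contact_force"])
c=robot.read_camera("top")
print([x[:2] for x in blobs(c,(8,140,120),(24,255,255),(160,120,285,240))])
import subprocess
print(subprocess.run(["python3","mv.py",*map(str,[*p,s["tool_rot"][2],.487,-.2,.27,-.35])],capture_output=True,text=True).stdout)
```

```text
[0.61485248 0.1021701  0.27194526] [-3.14069468e+00  3.13961099e-04  1.37079965e+00] [-0.06992935 -0.3445101   0.00623815]
[([252.1, 160.8], [235, 144, 25, 41, 230]), ([188.8, 163.8], [188, 159, 3, 12, 17]), ([234.0, 166.0], [233, 165, 3, 3, 9]), ([245.4, 200.6], [243, 194, 5, 13, 53])]
[-5.359, -1.088, 0.032] 1.721
```

Emit:
{"method": "step_arm", "body": {
  "motion": [
    [[-5.36,-1.09,0],1.72],
    [[-5.36,-1.09,0],1.72],
    [[-5.36,-1.09,0],1.72],
    [[-5.36,-1.09,0],1.72],
    [[-5.36,-1.09,0],1.72],
    [[-5.36,-1.09,0],1.72],
    [[-5.36,-1.09,0],1.72],
    [[-5.36,-1.09,0],1.72],
    [[-5.36,-1.09,0],1.72],
    [[-5.36,-1.09,0],1.72]
  ]
}}

```text
time: 7.82
tool_pos: [0.4867, -0.1998, 0.2714]
tool_rot: [-3.141, 0.002, -0.349]
contact_force: [0.2, 0.1, 0.6]
opening: 0.0919
grip_force: 0.0
```

Emit:
{"method": "step_arm", "body": {
  "motion": [
    [[0,0,0],0.015],
    [[0,0,0],0.015]
  ]
}}

```text
time: 8.07
tool_pos: [0.4871, -0.1999, 0.2724]
tool_rot: [-3.142, 0.0, -0.362]
contact_force: [-0.8, -0.7, -0.7]
opening: 0.0915
grip_force: 0.0
```

Run:
```python
from cell import robot
from h import *
s=robot.observe();p=s["tool_pos"];print(p,s["tool_rot"],s["contact_force"])
c=robot.read_camera("scene")
cv2.imwrite("pics/s3.png",cv2.resize(c["pixels"][90:280,160:400],None,fx=3.2,fy=3.2,interpolation=cv2.INTER_CUBIC)[:,:,::-1])
```

```text
[ 0.48708157 -0.19991357  0.27239547] [-3.14156343e+00  4.97370169e-04 -3.62371512e-01] [-0.79995297 -0.7064144  -0.67060096]
```

View pics/s3.png

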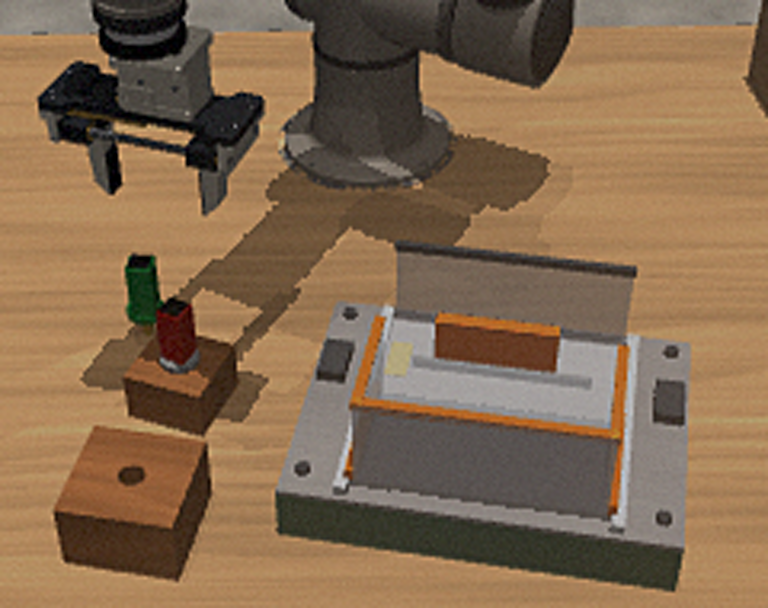

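The picture shows the guard fully back and the slot uncovered, with the gripper above the red pin at (175,335) in the crop. I'll squeeze across first to centre the pin, then take the real grip.

Emit:
{"method": "step_arm", "body": {
  "motion": [
    [[0,0,0.3],-1.57],
    [[0,0,0.6],-1.57],
    [[0,0,0.9],-1.57],
    [[0,0,1.2],-1.57],
    [[0,0,1.4],-1.57],
    [[0,0,1.6],-1.57],
    [[0,0,1.6],-1.57],
    [[0,0,1.6],-1.57],
    [[0,0,1.6],-1.57],
    [[0,0,1.6],-1.57]
  ],
  "hand": 100
}}

```text
time: 9.38
tool_pos: [0.4872, -0.2, 0.1767]
tool_rot: [3.141, 0.0, 1.206]
contact_force: [0.3, -0.5, 0.4]
opening: 0.056
grip_force: 0.0
```

Emit:
{"method": "step_arm", "body": {
  "motion": [
    [[0,0,0.4],0],
    [[0,0,0.8],0],
    [[0,0,1.15],0],
    [[0,0,1.25],0],
    [[0,0,1.25],0]
  ]
}}

```text
time: 10.0
tool_pos: [0.4872, -0.2, 0.1018]
tool_rot: [-3.141, 0.0, 1.205]
contact_force: [-0.1, 0.2, -0.4]
opening: 0.0559
grip_force: 0.0
```

Emit:
{"method": "step_arm", "body": {
  "motion": [
    [[0,0,0],0],
    [[0,0,0],0],
    [[0,0,0],0],
    [[0,0,0],0],
    [[0,0,0],0],
    [[0,0,0],0]
  ],
  "hand": 255,
  "squeeze": 10
}}

```text
time: 10.75
tool_pos: [0.4875, -0.2002, 0.1022]
tool_rot: [3.14, 0.0, 1.206]
contact_force: [-0.1, -0.1, 5.0]
opening: 0.0302
grip_force: 9.4
```

Emit:
{"method": "step_arm", "body": {
  "motion": [
    [[0,0,0],0],
    [[0,0,0],0],
    [[0,0,0],0]
  ]
}}

```text
time: 11.12
tool_pos: [0.4875, -0.2002, 0.1021]
tool_rot: [3.14, 0.0, 1.206]
contact_force: [0.3, 0.3, 5.2]
opening: 0.0295
grip_force: 9.4
```

Run:
```python
from cell import robot
s=robot.observe();print(s["tool_pos"],s["tool_rot"],s["contact_force"],s["torque"],s["opening"],s["grip_force"])
```

```text
[ 0.48749952 -0.20021473  0.10212669] [3.14042685e+00 2.50337435e-04 1.20578184e+00] [0.26496453 0.2836159  5.20913589] [-0.08034094 -0.1234888  -0.03047774] 0.029549413880650285 9.3560198857449
```

Emit:
{"method": "step_arm", "body": {
  "motion": [
    [[0,0,0],0],
    [[0,0,0],0],
    [[0,0,-0.6],0],
    [[0,0,-1.2],0],
    [[0,0,-1.2],0.2],
    [[0,0,-1.2],0.4]
  ],
  "hand": 100
}}

```text
time: 11.88
tool_pos: [0.487, -0.1999, 0.1739]
tool_rot: [3.142, 0.0, 0.825]
contact_force: [0.7, 0.1, -0.3]
opening: 0.056
grip_force: 0.0
```

Emit:
{"method": "step_arm", "body": {
  "motion": [
    [[0,0,0],1.18],
    [[0,0,0],1.18],
    [[0,0,0],1.18],
    [[0,0,0],1.18],
    [[0,0,0],1.18],
    [[0,0,0],1.18],
    [[0,0,0],1.18],
    [[0,0,0.5],1.18],
    [[0,0,1.0],1.18],
    [[0,0,1.0],1.18]
  ]
}}

```text
time: 13.12
tool_pos: [0.4855, -0.1991, 0.1116]
tool_rot: [-3.141, 0.006, -0.349]
contact_force: [0.2, 0.5, 0.0]
opening: 0.0561
grip_force: 0.0
```

Run:
```python
from cell import robot
from h import *
s=robot.observe();p=s["tool_pos"];print(p,s["tool_rot"],s["contact_force"],s["opening"])
```

```text
[ 0.48554982 -0.19907634  0.11159166] [-3.1405802   0.00572146 -0.3492168 ] [0.24908528 0.54425742 0.03771352] 0.0560855576720215
```

Emit:
{"method": "step_arm", "body": {
  "motion": [
    [[0,0,0.1],0],
    [[0,0,0.2],0],
    [[0,0,0.2],0]
  ]
}}

```text
time: 13.5
tool_pos: [0.4871, -0.2, 0.1018]
tool_rot: [3.141, -0.0, -0.349]
contact_force: [-0.2, -0.1, -0.2]
opening: 0.0561
grip_force: 0.0
```

Emit:
{"method": "step_arm", "body": {
  "motion": [
    [[0,0,0],0],
    [[0,0,0],0],
    [[0,0,0],0],
    [[0,0,0],0],
    [[0,0,0],0],
    [[0,0,0],0],
    [[0,0,0],0],
    [[0,0,0],0]
  ],
  "hand": 255,
  "squeeze": 35
}}

```text
time: 14.5
tool_pos: [0.4872, -0.2, 0.1018]
tool_rot: [3.141, -0.0, -0.349]
contact_force: [-0.2, 0.8, 3.8]
opening: 0.0292
grip_force: 32.7
```

Run:
```python
from cell import robot
from h import *
s=robot.observe();p=s["tool_pos"];print(p,s["tool_rot"],s["contact_force"],s["torque"],s["opening"])
```

```text
[ 0.48719141 -0.20002615  0.1018276 ] [ 3.14147905e+00 -2.16978269e-04 -3.49142412e-01] [-0.22853892  0.76264114  3.81275372] [0.10332795 0.10000121 0.02612345] 0.029157707870436984
```

```bash
python3 mv.py .4872 -.2 .1018 -.349  .5037 .0537 .24 -.2 .5037 .0537 .16 -.2
```

```text
[-1.187, -4.067, -2.303] -0.149
[-1.187, -4.067, -0.97] -0.149
```

Emit:
{"method": "step_arm", "body": {
  "motion": [
    [[0,0,-0.3],0],
    [[0,0,-0.8],0],
    [[0,0,-1.5],0],
    [[0,0,-2.3],0],
    [[0,0,-2.3],0]
  ]
}}

```text
time: 15.12
tool_pos: [0.4886, -0.2008, 0.2429]
tool_rot: [3.14, -0.007, -0.349]
contact_force: [-0.4, 0.2, -3.0]
opening: 0.0293
grip_force: 32.7
```

Emit:
{"method": "step_arm", "body": {
  "motion": [
    [[-0.3,-1.0,0],-0.05],
    [[-0.6,-2.0,0],-0.1],
    [[-0.9,-3.0,0],-0.149],
    [[-1.19,-4.07,0],-0.149],
    [[-1.19,-4.07,0],-0.149],
    [[-1.19,-4.07,0.6],-0.149],
    [[-1.19,-4.07,1.0],-0.149],
    [[-1.19,-4.07,1.0],-0.149],
    [[-1.19,-4.07,1.0],-0.149]
  ]
}}

```text
time: 16.25
tool_pos: [0.5039, 0.0533, 0.1799]
tool_rot: [3.141, -0.0, -0.201]
contact_force: [-0.1, 0.1, -1.8]
opening: 0.0292
grip_force: 32.7
```

Run:
```python
from cell import robot
from h import *
s=robot.observe();p=s["tool_pos"];print(p,s["tool_rot"],s["contact_force"],s["torque"],s["opening"])
c=robot.read_camera("scene");np.savez("scene4.npz",**c)
cv2.imwrite("pics/s4.png",cv2.resize(c["pixels"][140:240,250:380],None,fx=6,fy=6,interpolation=cv2.INTER_CUBIC)[:,:,::-1])
```

```text
[0.50390792 0.05326212 0.17993308] [ 3.14142061e+00 -2.43977151e-04 -2.01039862e-01] [-0.05528952  0.05584397 -1.83158748] [0.02949455 0.01079881 0.00869665] 0.029221617271456946
```

View pics/s4.png

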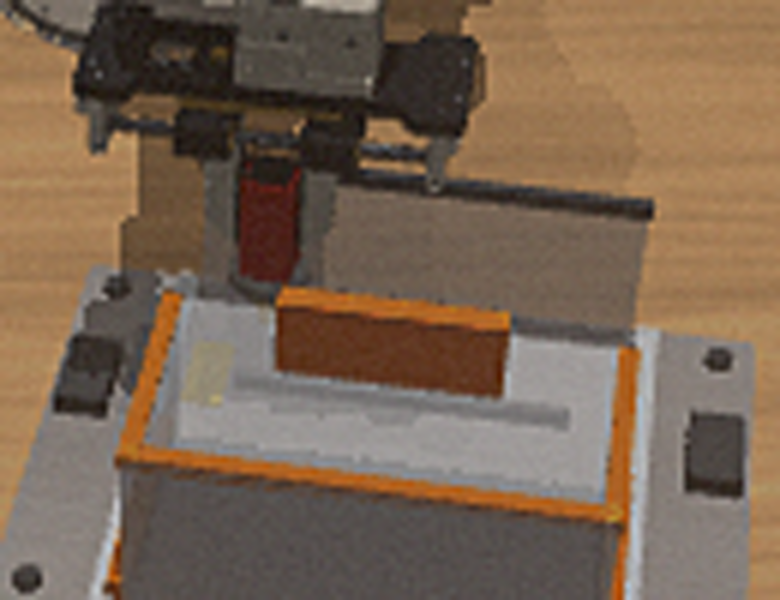

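The picture shows the pin held upright at (268,225) above the slot's yellow end, with the guard's fin partly in front of it. I'll judge entry into the slot by contact height: floor at TCP 0.131, plate at 0.137.

Emit:
{"method": "step_arm", "body": {
  "motion": [
    [[0,0,0.3],0],
    [[0,0,0.6],0],
    [[0,0,0.68],0],
    [[0,0,0.68],0]
  ]
}}

```text
time: 16.8
tool_pos: [0.504, 0.0537, 0.1395]
tool_rot: [-3.142, -0.001, -0.2]
contact_force: [0.4, 0.8, -2.8]
opening: 0.0292
grip_force: 32.7
```

Emit:
{"method": "step_arm", "body": {
  "motion": [
    [[0,0,0.04],0],
    [[0,0,0.07],0],
    [[0,0,0.09],0],
    [[0,0,0.09],0]
  ]
}}

```text
time: 17.3
tool_pos: [0.5036, 0.0539, 0.1335]
tool_rot: [3.141, 0.0, -0.2]
contact_force: [-0.4, 0.2, -2.0]
opening: 0.0295
grip_force: 32.7
```

Emit:
{"method": "step_arm", "body": {
  "motion": [
    [[0,0,0.03],0],
    [[0,0,0.04],0],
    [[0,0,0.04],0]
  ]
}}

```text
time: 17.68
tool_pos: [0.5036, 0.0539, 0.131]
tool_rot: [3.141, 0.0, -0.2]
contact_force: [-0.1, 0.4, -2.9]
opening: 0.0291
grip_force: 32.7
```

Emit:
{"method": "step_arm", "body": {
  "motion": [
    [[0,0,0.03],0],
    [[0,0,0.04],0],
    [[0,0,0.04],0]
  ]
}}

```text
time: 18.05
tool_pos: [0.5037, 0.0539, 0.1288]
tool_rot: [3.142, -0.0, -0.2]
contact_force: [-1.5, -0.4, -0.6]
opening: 0.0295
grip_force: 32.7
```

Emit:
{"method": "step_arm", "body": {
  "motion": [
    [[0,0,0.04],0],
    [[0,0,0.08],0],
    [[0,0,0.08],0]
  ]
}}

```text
time: 18.42
tool_pos: [0.5037, 0.0539, 0.1238]
tool_rot: [3.142, -0.0, -0.2]
contact_force: [-0.4, 1.1, 2.3]
opening: 0.0294
grip_force: 32.7
```

Run:
```python
from cell import robot
s=robot.observe();p=s["tool_pos"];print(p,s["tool_rot"],s["contact_force"],s["torque"],s["opening"])
```

```text
[0.50374858 0.05388394 0.12384896] [ 3.14156938e+00 -3.18175475e-04 -2.00230665e-01] [-0.37317806  1.11499026  2.28706885] [0.0657002  0.11203801 0.03263127] 0.02939791768722317
```

Emit:
{"method": "step_arm", "body": {
  "motion": [
    [[0,-0.07,0],0],
    [[0,-0.14,0],0],
    [[0,-0.21,0],0],
    [[0,-0.28,0],0],
    [[0,-0.35,0],0],
    [[0,-0.42,0],0],
    [[0,-0.49,0],0],
    [[0,-0.56,0],0],
    [[0,-0.63,0],0],
    [[0,-0.7,0],0]
  ]
}}

```text
time: 19.68
tool_pos: [0.512, 0.0953, 0.1239]
tool_rot: [3.142, 0.0, -0.2]
contact_force: [-1.3, -2.7, 2.8]
opening: 0.0293
grip_force: 32.7
```

Emit:
{"method": "step_arm", "body": {
  "motion": [
    [[0,-0.03,0],0],
    [[0,-0.06,0],0],
    [[0,-0.09,0],0],
    [[0,-0.12,0],0],
    [[0,-0.15,0],0]
  ]
}}

```text
time: 20.3
tool_pos: [0.5137, 0.104, 0.1239]
tool_rot: [3.142, 0.0, -0.2]
contact_force: [-1.2, -3.3, 3.2]
opening: 0.029
grip_force: 32.7
```

Emit:
{"method": "step_arm", "body": {
  "motion": [
    [[0,-0.03,0],0],
    [[0,-0.06,0],0],
    [[0,-0.09,0],0],
    [[0,-0.12,0],0],
    [[0,-0.15,0],0]
  ]
}}

```text
time: 20.92
tool_pos: [0.5156, 0.1128, 0.1239]
tool_rot: [3.142, -0.0, -0.2]
contact_force: [-2.0, -2.9, 3.0]
opening: 0.0294
grip_force: 32.7
```

Emit:
{"method": "step_arm", "body": {
  "motion": [
    [[0,-0.03,0],0],
    [[0,-0.06,0],0],
    [[0,-0.09,0],0],
    [[0,-0.12,0],0],
    [[0,-0.15,0],0]
  ]
}}

```text
time: 21.55
tool_pos: [0.5173, 0.1216, 0.1239]
tool_rot: [3.141, -0.0, -0.2]
contact_force: [-0.2, -2.8, 1.3]
opening: 0.0293
grip_force: 32.7
```

Emit:
{"method": "step_arm", "body": {
  "motion": [
    [[0,-0.03,0],0],
    [[0,-0.06,0],0],
    [[0,-0.09,0],0],
    [[0,-0.12,0],0],
    [[0,-0.15,0],0]
  ]
}}

```text
time: 22.18
tool_pos: [0.5188, 0.1309, 0.1234]
tool_rot: [-3.141, 0.001, -0.2]
contact_force: [0.6, -0.2, -2.8]
opening: 0.0294
grip_force: 32.7
```

Emit:
{"method": "step_arm", "body": {
  "motion": [
    [[0,0,0],0],
    [[0,0,0],0]
  ]
}}

```text
time: 22.42
tool_pos: [0.5189, 0.1304, 0.1236]
tool_rot: [3.141, 0.001, -0.2]
contact_force: [-0.8, 1.0, -1.4]
opening: 0.0295
grip_force: 32.7
```

Emit:
{"method": "step_arm", "body": {
  "motion": [
    [[0,0,0.03],0],
    [[0,0,0.06],0],
    [[0,0,0.09],0],
    [[0,0,0.09],0]
  ]
}}

```text
time: 22.92
tool_pos: [0.519, 0.1303, 0.1182]
tool_rot: [3.141, 0.0, -0.2]
contact_force: [-0.4, -0.4, -2.1]
opening: 0.0296
grip_force: 32.7
```

Emit:
{"method": "step_arm", "body": {
  "motion": [
    [[0,0,0.04],0],
    [[0,0,0.08],0],
    [[0,0,0.12],0],
    [[0,0,0.16],0],
    [[0,0,0.16],0]
  ]
}}

```text
time: 23.55
tool_pos: [0.519, 0.1303, 0.1086]
tool_rot: [3.141, 0.0, -0.2]
contact_force: [1.0, -0.7, -2.0]
opening: 0.0292
grip_force: 32.7
```

Emit:
{"method": "step_arm", "body": {
  "motion": [
    [[0,0,0.015],0],
    [[0,0,0.03],0],
    [[0,0,0.045],0],
    [[0,0,0.045],0]
  ]
}}

```text
time: 24.05
tool_pos: [0.5192, 0.1304, 0.1068]
tool_rot: [-3.142, -0.001, -0.2]
contact_force: [-2.8, -0.6, 5.6]
opening: 0.0294
grip_force: 32.7
```

Emit:
{"method": "step_arm", "body": {
  "motion": [
    [[0,0,0.02],0],
    [[0,0,0.02],0],
    [[0,0,0.02],0]
  ]
}}

```text
time: 24.42
tool_pos: [0.5193, 0.1304, 0.1068]
tool_rot: [-3.141, -0.001, -0.2]
contact_force: [-6.1, -0.6, 14.8]
opening: 0.0294
grip_force: 32.8
```

Emit:
{"method": "step_arm", "body": {
  "motion": [
    [[0,0,-0.02],0],
    [[0,0,-0.02],0],
    [[0,0,-0.02],0],
    [[0,0,-0.02],0],
    [[0,0,-0.02],0]
  ],
  "hand": 100
}}

```text
time: 25.05
tool_pos: [0.5191, 0.1303, 0.106]
tool_rot: [3.141, 0.0, -0.2]
contact_force: [-0.6, 0.8, -0.5]
opening: 0.0555
grip_force: 0.0
```

Emit:
{"method": "step_arm", "body": {
  "motion": [
    [[0,0,-0.3],0],
    [[0,0,-0.8],0],
    [[0,0,-1.6],0],
    [[0,0,-2.7],0],
    [[0,0,-2.7],0],
    [[0,0,-2.7],0]
  ]
}}

```text
time: 25.8
tool_pos: [0.5189, 0.1303, 0.268]
tool_rot: [3.142, -0.0, -0.2]
contact_force: [0.4, 0.3, -0.7]
opening: 0.0557
grip_force: 0.0
```

Run:
```python
from cell import robot
from h import *
import subprocess
s=robot.observe();p=s["tool_pos"];print(p,s["tool_rot"],s["contact_force"],s["opening"])
c=robot.read_camera("scene")
cv2.imwrite("pics/s5.png",cv2.resize(c["pixels"][130:240,240:390],None,fx=5,fy=5,interpolation=cv2.INTER_CUBIC)[:,:,::-1])
print([x[:2] for x in blobs(c,(0,140,40),(6,255,255),(250,140,380,240))])
print(subprocess.run(["python3","mv.py",*map(str,[*p,s["tool_rot"][2],.615,.102,.272,1.371])],capture_output=True,text=True).stdout)
```

```text
[0.51890842 0.13032071 0.26797487] [ 3.14151963e+00 -1.07096828e-04 -2.00188422e-01] [ 0.38648387  0.29821617 -0.71964749] 0.05565455951613716
[]
[1.663, 0.144, -0.067] -1.571
```

View pics/s5.png

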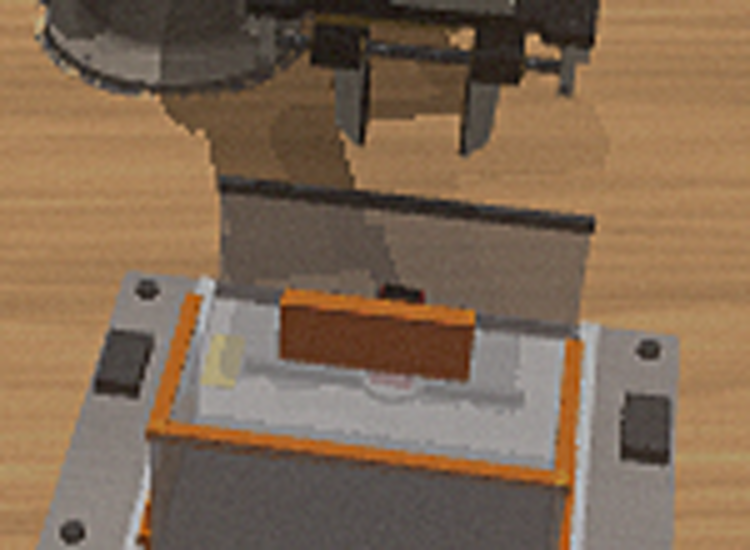

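The pin stands upright in the slot, with its top at (400,292) and its collar on the plate at (390,385). Next I'll close the guard.

Emit:
{"method": "step_arm", "body": {
  "motion": [
    [[1.66,0.14,-0.07],-1.57],
    [[1.66,0.14,-0.07],-1.57],
    [[1.66,0.14,-0.07],-1.57],
    [[1.66,0.14,-0.07],-1.57],
    [[1.66,0.14,-0.07],-1.57],
    [[1.66,0.14,-0.07],-1.57],
    [[1.66,0.14,-0.07],-1.57],
    [[1.66,0.14,-0.07],-1.57],
    [[1.66,0.14,-0.07],-1.57],
    [[1.66,0.14,-0.07],-1.57]
  ]
}}

```text
time: 27.1
tool_pos: [0.6145, 0.1023, 0.2703]
tool_rot: [-3.138, 0.001, 1.369]
contact_force: [0.2, -0.0, 1.2]
opening: 0.0556
grip_force: 0.0
```

Emit:
{"method": "step_arm", "body": {
  "motion": [
    [[0,0,0.5],0],
    [[0,0,1.0],0],
    [[0,0,1.38],0],
    [[0,0,1.38],0],
    [[0,0,1.38],0]
  ]
}}

```text
time: 27.72
tool_pos: [0.6154, 0.1023, 0.1901]
tool_rot: [3.141, -0.0, 1.369]
contact_force: [-0.2, 0.3, -0.0]
opening: 0.0563
grip_force: 0.0
```

Emit:
{"method": "step_arm", "body": {
  "motion": [
    [[0,0,0],0],
    [[0,0,0],0],
    [[0,0,0],0],
    [[0,0,0],0],
    [[0,0,0],0],
    [[0,0,0],0],
    [[0,0,0],0]
  ],
  "hand": 255,
  "squeeze": 15
}}

```text
time: 28.6
tool_pos: [0.6151, 0.1023, 0.1896]
tool_rot: [3.142, 0.0, 1.37]
contact_force: [0.6, 0.4, 0.3]
opening: 0.0136
grip_force: 15.0
```

Gripped. Sliding it shut along tool −y.

Emit:
{"method": "step_arm", "body": {
  "motion": [
    [[0,-0.2,0],0],
    [[0,-0.45,0],0],
    [[0,-0.7,0],0],
    [[0,-0.95,0],0],
    [[0,-1.2,0],0],
    [[0,-1.45,0],0],
    [[0,-1.7,0],0],
    [[0,-1.85,0],0],
    [[0,-1.95,0],0],
    [[0,-1.98,0],0]
  ]
}}

```text
time: 29.85
tool_pos: [0.4985, 0.1266, 0.1896]
tool_rot: [3.141, -0.001, 1.37]
contact_force: [3.4, 3.5, -2.6]
opening: 0.0138
grip_force: 15.0
```

Emit:
{"method": "step_arm", "body": {
  "motion": [
    [[0,-0.03,0],0],
    [[0,-0.06,0],0],
    [[0,-0.06,0],0],
    [[0,-0.06,0],0]
  ]
}}

```text
time: 30.35
tool_pos: [0.4975, 0.1268, 0.1896]
tool_rot: [3.136, -0.002, 1.37]
contact_force: [13.0, 3.1, -7.9]
opening: 0.014
grip_force: 15.0
```

Emit:
{"method": "step_arm", "body": {
  "motion": [
    [[0,0.03,0],0],
    [[0,0.03,0],0],
    [[0,0.03,0],0],
    [[0,0.03,0],0],
    [[0,0.03,0],0]
  ],
  "hand": 100
}}

```text
time: 30.98
tool_pos: [0.4968, 0.1264, 0.1896]
tool_rot: [-3.142, 0.0, 1.37]
contact_force: [-0.9, -0.1, -0.4]
opening: 0.0552
grip_force: 0.0
```

Emit:
{"method": "step_arm", "body": {
  "motion": [
    [[0,0,-0.6],0],
    [[0,0,-1.3],0],
    [[-1.5,0,-1.7],0],
    [[-2.5,0,-1.7],0],
    [[-3.5,0,-1.7],0],
    [[-3.5,0,-1.7],0]
  ]
}}

```text
time: 31.72
tool_pos: [0.4541, -0.0821, 0.2919]
tool_rot: [3.141, 0.001, 1.367]
contact_force: [0.8, 0.5, -0.3]
opening: 0.0561
grip_force: 0.0
```

Run:
```python
from cell import robot
from h import *
s=robot.observe();print(s["tool_pos"],s["contact_force"])
for n in("scene","top"):
    c=robot.read_camera(n);np.savez(n+"9.npz",**c)
    o=dict(np.load(n+"0.npz"))
    b=(160,120,285,240) if n=="top" else (245,150,390,280)
    for k in(o,c): print(n,[x[:2] for x in blobs(k,(8,140,120),(24,255,255),b,20)])
    if n=="scene": cv2.imwrite("pics/s6.png",cv2.resize(c["pixels"][130:280,180:460],None,fx=2.8,fy=2.8,interpolation=cv2.INTER_CUBIC)[:,:,::-1])
```

```text
[ 0.45411371 -0.08207573  0.29191801] [ 0.8117864   0.47594865 -0.33174388]
scene [([319.8, 166.9], [302, 164, 37, 7, 117]), ([321.9, 190.5], [277, 166, 82, 55, 380])]
scene [([320.2, 165.7], [302, 163, 37, 7, 116]), ([322.1, 189.2], [277, 165, 82, 55, 379])]
top [([223.0, 187.1], [180, 169, 75, 47, 392]), ([213.5, 196.7], [198, 193, 32, 9, 126])]
top [([222.6, 189.0], [180, 171, 74, 46, 392]), ([213.0, 198.4], [197, 194, 33, 10, 125])]
```

View pics/s6.png

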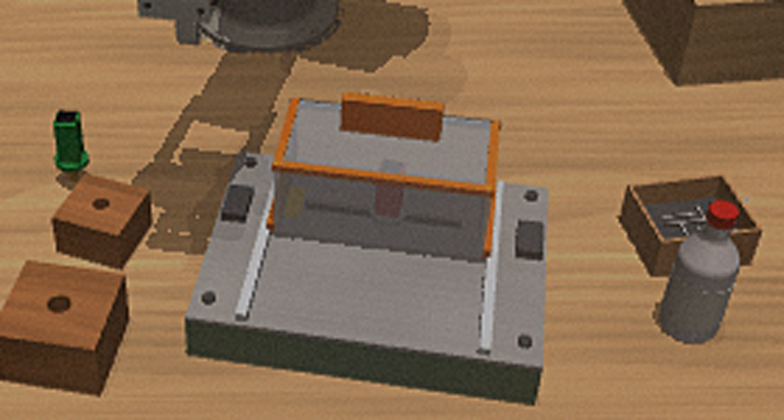

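The guard is fully shut, about 2 px further than at the start. The pin stands upright inside it at (388,190), and the glue bottle, nail box and green pin stand undisturbed.

```bash
python3 -c "
from cell import robot
print(robot.hand_in())"
```

```text
the job is handed in; nothing more can be done
None
```

The job is handed in at about 32 s of the 69 s limit: the pin is seated in the carriage socket with its collar on the plate, and the guard is fully shut over it; the interface returned no verdict.

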